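# Clamp the grey pot into the sprung row of a shaker platform

## Task

Load the grey pot onto the shaker: it belongs in the clamped row between the low tin and the amber oil bottle, which now stand hard against each other. Carry the pot over the tin, use the pot itself to press the oil bottle and the water bottle gently back against the sprung bar until there is room, slide it down onto the platform and let go, so that the whole row stands upright and clamped. It is glass under spring load: never press the pot against the oil bottle or the tin with more than about 2 kg of force, set it down softly, and leave the beaker, the vial and the hand-held meter as they are.

Things in the scene. Friction and masses are not known exactly. Their poses are not given: they have to be found in the camera images.
- shaker: Fixed orbital shaker, white case 215 x 335 mm, platform floor 68 mm above the bench; origin on the bench under its centre. The row runs along its y: from -y a fixed end bar (42 mm high over the floor, posts 44), tin, [pot's place], oil bottle, water bottle, sprung bar. Front and back rails: 38 mm high over the floor, inner faces 37 mm either side of the row's centre line.
- pocket (a point): The pot's place: point on the platform floor where the centre of the pot's underside stands in the closed row; on the row's centre line, 51.5 mm towards -y from the shaker's origin, axes as the shaker's. With the pot in, the axes of tin, oil and water bottle are at y = -66.5, +61.5 and +120.5 mm from it; before that both bottles stand 69 mm further to -y.
- sprung_bar: Sprung bar: rubber-covered cross bars 86 mm high over the floor, pushed to the shaker's -y by a spring (3 to 4 N as the row stands, 7 N with the pot in; sliding the two bottles adds 2 to 7 N). It returns by itself. A hard stop lets it back only 2 to 3 mm further than the pot needs. Origin: middle of its bottle side, at floor height.
- pot: Grey sealant pot with a tall ribbed screw cap, 125 mm high, 0.24 kg: body 69 mm across up to 66 mm, cap 54 mm across from 67 to 125 mm (grip the cap, fingers in front of and behind the row). On the bench right of the shaker. Origin at the centre of its underside, z up.
- tin: Round tin with a push lid, 43 mm high, lid 64 mm across, about 0.13 kg, first in the row against the fixed end bars. Origin at the centre of its underside, z up.
- oil_bottle: Amber glass oil bottle, 54 mm across, full width up to about 80 mm, 124 mm high with its black cap, about 0.16 kg, next to the tin. Origin at the centre of its underside, z up.
- water_bottle: White water bottle with a blue cap, 64 mm across, 149 mm high, about 0.26 kg, between the oil bottle and the sprung bar. Origin at the centre of its underside, z up.
- beaker: Bystander: empty glass beaker, 52 mm across, 70 mm high, on the bench right of the shaker. Origin at the centre of its underside.
- vial: Bystander: screw-cap sample vial, 25 mm across, 54 mm high, behind the shaker. Origin at the centre of its underside.
- meter: Bystander: hand-held thermometer 199 x 85 x 30 mm lying behind, to the right. Origin at the centre of its underside.
Not all that is in view belongs to the job. Leave any pink, turquoise or yellow look-alike of the pot alone.

How it is judged:
At the end, for the whole second after the job is handed in: Pot upright on the platform (3 mm) in its place (6 mm along the row, 10 mm across), the sprung row bearing on it: oil bottle on pot over 1 N; tin, oil and water bottle upright on the platform in order (8 mm along, 16 mm across); all released and at rest (x of pot in the frame of pocket between -0.01 and 0.01 m and y of pot in the frame of pocket between -0.006 and 0.006 m and z of pot in the frame of pocket between -0.003 and 0.003 m and angle between each of pot, tin, oil_bottle, water_bottle's own z axis and vertical below 0.06 rad and y of tin in the frame of pocket between -0.0745 and -0.0585 m and x of tin in the frame of pocket between -0.016 and 0.016 m and z of tin in the frame of pocket between -0.003 and 0.003 m and y of oil_bottle in the frame of pocket between 0.0535 and 0.0695 m and x of oil_bottle in the frame of pocket between -0.016 and 0.016 m and z of oil_bottle in the frame of pocket between -0.003 and 0.003 m and y of water_bottle in the frame of pocket between 0.1125 and 0.1285 m and x of water_bottle in the frame of pocket between -0.016 and 0.016 m and z of water_bottle in the frame of pocket between -0.003 and 0.003 m and contact force between pot and oil_bottle above 1 N and linear speed of pot below 0.01 m/s); the robot touches nothing.
It fails at once if the pot is pressed against the oil bottle with more than 20 N (contact force between pot and oil_bottle above 20 N).
It fails at once if the pot is pressed on the tin with more than 20 N (contact force between pot and tin above 20 N).
It fails at once if the pot is set down hard: over 40 N on the shaker (contact force between pot and shaker above 40 N).
It fails at once if a vessel is tipped over (angle between any of pot, tin, oil_bottle, water_bottle's own z axis and vertical above 0.4 rad).
It fails at once if a bystander is moved (distance of any of beaker, vial, meter from where it was at the start of the episode above 0.015 m).
It also fails if it takes over 64 s, if anything falls off the work surface, if the arm or the gripper's body presses on something with over 40 N, if the wrist force passes 120 N, or if a joint passes its speed limit or range.

## Robot

A 6-joint arm with a two-finger parallel gripper is mounted at the origin on a cart in front of the work surface, level with it; the furniture and walls round the work are solid. World frame = base frame: x ahead of the robot, y to its left, z up, the work surface at z = 0. Lengths are in m, angles in rad, forces in N, time in s.
With the tool pointing down it reaches from about 0.3 to 0.875 m from the base axis. Payload 6.4 kg.
Tool frame: the origin (TCP) lies midway between the tips of the shut fingers; the grasp point (between the pads) lies 19 mm behind it (arm.tcp_to_grasp is the distance from the TCP to the grasp point, in m); z points along the fingers, y is the line along which they close (so a half turn about z gives the same grasp; the last joint's range is limited). The gripper opens to 85 mm and grips with 20 to 120 N. Pads are 22 mm wide; open, the fingers measure 114 mm over their backs; the gripper's body (76 mm by 85 mm) begins 54 mm behind the grasp point. The pads swing forward as they close: fully open they stand 13 mm farther back than shut.
Start: joints at [-1.44, 0.181, 1.607, -0, 1.354, -0.206], TCP at [0.19, -0.543, 0.231] pointing down, gripper open.
Joint ranges: [-2.99, 2.99], [-0.89, 2.07], [0.3, 2.58], [-1.14, 4.28], [0, 2.63], [-3.12, 3.12]. Speed limits (rad/s): [2.57, 2.57, 3.01, 3.14, 3.14, 3.14].

## Interface

Orientations are given as a unit quaternion [x, y, z, w].
In Python, from rig import arm gives the robot as it stands.
- The arm moves only by the tool servo_tool, never from a script. Its argument "motion" is a list of rows, each a list of 3 entries, a list of its own where there are three numbers: the shift along the tool's x, y, z normalised to -1 to 1, where 1 is 0.1 m, then the turn, a rotation vector about the tool's x, y, z normalised to -1 to 1, where 1 is 90 degrees, then the closure in counts, from 0 (fully open) to 255 (shut). In form: [[[tx, ty, tz], [rx, ry, rz], hand], ...]. A call has 1 to 20 rows; each row is the pose to reach, as a shift and turn from the pose commanded when the call began, along the tool's axes at that moment; what a row does not reach only later rows make up. A row lasts 1/8 s, in which the tool goes at most 62.5 mm and 10.7 degrees, less where a joint would pass 70% of its speed; a pose out of reach is approached as far as the arm can. A call with a number of a shift or a turn outside -1 to 1 is refused whole. A call with a gripper value outside its range is refused whole. The fingers move at their own pace and stop on an object; the grip force is fixed at half the most. Time passes only in rows, so rows that repeat a pose let the fingers close. It gives the time, the measured TCP pose, the force, the opening and the grip force at its end, in the units of the state.
- arm.observe(): the state, without advancing time (a new reading comes with each control period).
- arm.get_image(name): name is "scene" or "top"; returns a dict with "image" (480x640x3 uint8, blue, green, red), "fx", "fy", "cx", "cy" (pixels), "rvec" (rotation vector, rad) and "tvec" (3), from world to camera coordinates, as OpenCV has them. Camera axes: x right, y down, z forward; pixel columns grow to the right and rows downward; lengths in m; the calibration is good to about 2 mm. A picture is of the moment at which its call begins. There is no depth.
- arm.finish_job(): hands the job in; it is judged then, once.
The state is a dict: "time": time; "q": joint angles; "dq": joint speeds; "tau": joint torques, N m; "tool_pos": TCP position; "ee_rot": TCP orientation; "wrist_force": force on the tool from outside, world axes, zero at the start; "wrist_torque": the same for the moment, N m; "grip_width": opening from 0.0 (shut) to 1.0 (fully open); "gripper_force": force on a finger pad.
Only numpy, scipy, OpenCV 4.12 (cv2) and the standard library are available. Lean on these libraries where they do the work, as an engineer would, in place of code of your own. Each camera call takes 0.05 s, during which the arm holds its last target. There are 200 camera calls.

## Working session

There is one attempt and no reset: what is moved stays moved. The work goes in short steps, Python scripts to look and compute and a tool call to move; the robot and the scene stay as the last step left them, time stands still between calls to the robot, and variables do not carry over. Pictures are saved under pics/ and viewed, at most 10 in all, crops included, and the job is handed in when it is done.

Besides the shell and the picture viewer there is one more tool, called after "Call:" as name([rows], argument=value, ...), one row to a line, values as JSON. servo_tool: Moves the arm, as the interface text tells. Scaled input: -1 to 1 covers 0.1 m each way for a shift and 90 degrees each way for a turn. Its arguments: {"type":"object","properties":{"motion":{"type":"array"}},"required":["motion"]}

```bash
mkdir -p pics; ls; cat > h.py <<'E'
import numpy as np, cv2
from rig import arm
def shot(n,f):
    d=arm.get_image(n); cv2.imwrite('pics/'+f+'.png',d['image'])
    np.savez('pics/'+f+'.npz',**{k:np.array(v) for k,v in d.items()}); return d
def ray(d,u,v,z):
    R=cv2.Rodrigues(np.array(d['rvec'],float))[0]; t=np.array(d['tvec'],float).ravel()
    r=R.T@np.array([(u-d['cx'])/d['fx'],(v-d['cy'])/d['fy'],1]); c=-R.T@t
    return c+r*(z-c[2])/r[2]
def proj(d,p):
    K=np.array([[d['fx'],0,d['cx']],[0,d['fy'],d['cy']],[0,0,1]],float)
    return cv2.projectPoints(np.array(p,float).reshape(-1,1,3),np.array(d['rvec'],float),np.array(d['tvec'],float),K,None)[0].reshape(-1,2)
E
python3 - <<'E'
from h import *
for n in('scene','top'):
    d=shot(n,n+'0');R=cv2.Rodrigues(np.array(d['rvec']))[0];print(n,d['fx'],-R.T@np.array(d['tvec']).ravel(),R[2])
print(arm.observe(),arm.tcp_to_grasp)
E
```

```text
pics
scene 529.1659155863995 [-0.21556006 -0.68163838  0.44774879] [ 0.81159862  0.44763333 -0.37540922]
top 471.49215129219317 [ 0.42175665 -0.24975574  0.95718711] [ 0.20343205 -0.01573743 -0.97896258]
{'time': 0.1, 'q': array([-1.44031610e+00,  1.81483613e-01,  1.60789384e+00,  8.19671405e-06,
        1.35380637e+00, -2.06278026e-01]), 'dq': array([-2.88307274e-04,  4.87562372e-04, -1.99256246e-03,  2.18233434e-05,
        8.84744258e-04,  1.14755045e-04]), 'tau': array([ 8.33342456e-04, -4.45877194e+01, -3.52238274e+01, -1.69281852e-04,
        4.24545491e-03,  2.05217901e-05]), 'tool_pos': array([ 0.18996229, -0.54219353,  0.23047161]), 'ee_rot': array([ 9.85857532e-01,  1.67583694e-01,  3.41431949e-05, -7.94860599e-04]), 'wrist_force': array([-0.27449662,  0.40913713,  0.33749382]), 'wrist_torque': array([ 0.0560517 , -0.01063159, -0.00565224]), 'gripper_force': 0.0, 'grip_width': 0.996804393376396} 0.0187
```

View pics/scene0.png

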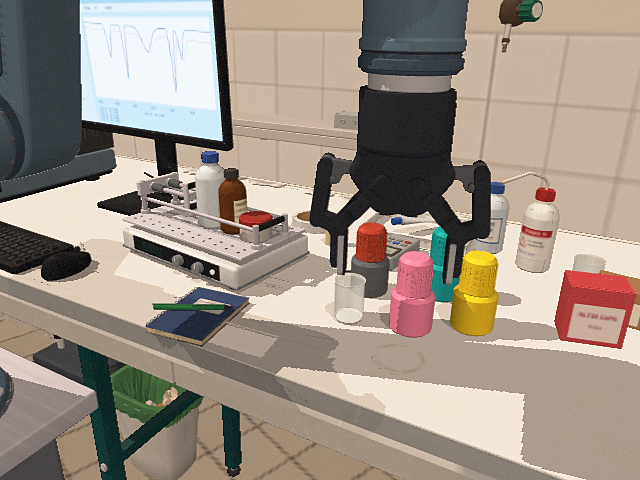

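View pics/top0.png

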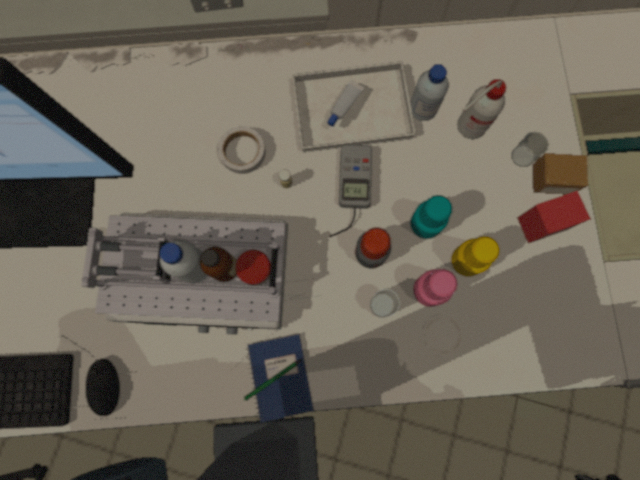

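The candidates in the scene view are the grey pot with red cap (371,258), pink (412,293), turquoise (445,265) and yellow (474,293). The grey-bodied one fits the description; in the top view it is at (375,245). The row in the top view, left to right, is sprung bar (~160), water (178,258), oil (217,263), tin (253,267). I'll confirm with an enlarged crop.

```bash
python3 - <<'E'
import cv2,numpy as np
a=cv2.imread('pics/top0.png')[205:335,80:400]; s=cv2.imread('pics/scene0.png')[140:340,110:430]
a=cv2.resize(a,None,fx=2.5,fy=2.5,interpolation=3); s=cv2.resize(s[10:120],None,fx=2.5,fy=2.5,interpolation=3)
cv2.imwrite('pics/c1.png',np.vstack([a,s]))
from h import *
d=np.load('pics/top0.npz');print(proj(d,[.19,-.543,.231]))
for u,v,z in[(375,241,.125),(178,253,.217),(253,267,.111),(383,303,.035)]:print(u,v,ray(d,u,v,z))
E
```

```text
[[546.76453825 493.00406236]]
375 241 [ 0.59587456 -0.35059723  0.125     ]
178 253 [ 0.58282065 -0.02355983  0.217     ]
253 267 [ 0.56881668 -0.12652466  0.111     ]
383 303 [ 0.49042339 -0.36438767  0.035     ]
```

View pics/c1.png

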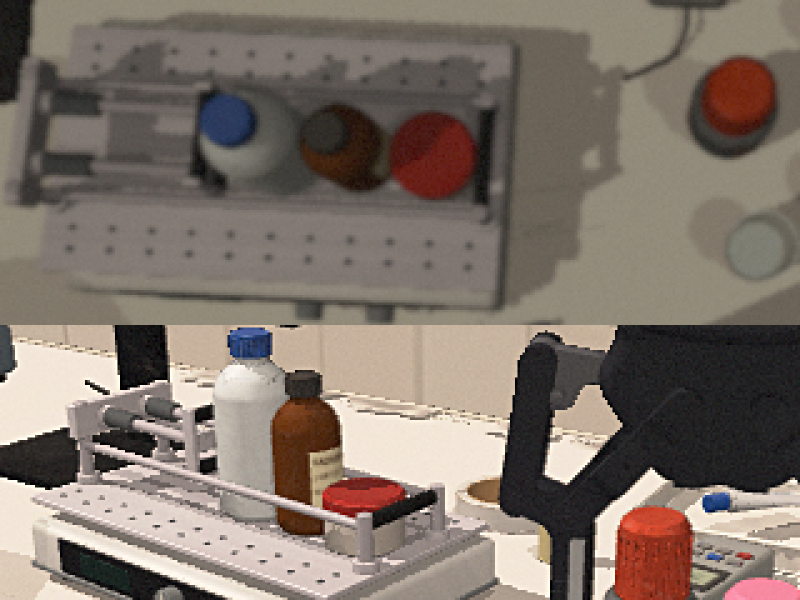

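Confirmed: the pot has a grey body and red ribbed cap at (375.6,243.4) in the top view; tin lid at (253.4,267), oil cap (212,257), water cap (171,253). The shaker's centre line needs a finer look, because the rails leave only 2.5 mm each side.

```bash
python3 - <<'E'
import cv2,numpy as np
from h import *
ims=[arm.get_image('top')['image'].astype(float) for _ in range(8)]
m=np.mean(ims,0); cv2.imwrite('pics/topavg.png',m.astype('uint8'))
a=m[205:335,85:290].clip(0,255).astype('uint8'); a=cv2.resize(a,None,fx=3.9,fy=3.9,interpolation=2)
l=cv2.cvtColor(a,cv2.COLOR_BGR2LAB); l[...,0]=cv2.createCLAHE(3,(4,4)).apply(l[...,0]); a=cv2.cvtColor(l,cv2.COLOR_LAB2BGR)
cv2.imwrite('pics/c2.png',a)
from scipy.optimize import least_squares
th=np.linspace(0,2*np.pi,72)
def cyl(x,y,r,z0,z1): return np.array([[x+r*np.cos(t),y+r*np.sin(t),z] for z in(z0,z1) for t in th])
def box(p): return np.r_[p.min(0),p.max(0)]
def redbox(im,x0,x1,y0,y1):
    h=cv2.cvtColor(im,cv2.COLOR_BGR2HSV)[y0:y1,x0:x1]; k=((h[...,0]<9)|(h[...,0]>173))&(h[...,1]>140)&(h[...,2]>50)
    n,lab,st,_=cv2.connectedComponentsWithStats(k.astype('uint8')); i=1+st[1:,4].argmax(); x,y,w,hh,_=st[i]
    return np.array([x+x0-.5,y+y0-.5,x+w+x0-.5,y+hh+y0-.5])
T=np.load('pics/top0.npz');S=np.load('pics/scene0.npz');ti=cv2.imread('pics/topavg.png');si=cv2.imread('pics/scene0.png')
for nm,tb,sb,r,z0,z1 in[('pot',redbox(ti,345,400,220,275),redbox(si,340,400,215,275),.027,.067,.125),('tin',redbox(ti,230,275,240,290),redbox(si,230,280,205,240),.032,.1,.111)]:
    for use in('ts','t','s'):
        f=lambda q:np.r_[(box(proj(T,cyl(q[0],q[1],r,z0,z1)))-tb)*('t' in use),(box(proj(S,cyl(q[0],q[1],r,z0,z1)))-sb)[[0,1,2]]*('s' in use)]
        o=least_squares(f,[.58,-.2]);print(nm,use,o.x.round(4),o.fun.round(1))
E
```

```text
pot ts [ 0.597  -0.3528] [-1.4 -1.7  1.6  2.1 -0.2 -1.1  0.2]
pot t [ 0.5973 -0.3526] [-1.5 -1.9  1.5  1.9 -0.  -0.   0. ]
pot s [ 0.5917 -0.3551] [ 0.   0.   0.   0.  -0.3 -0.   0.3]
tin ts [ 0.5691 -0.1247] [-1.2 -0.8 -0.2  1.7  0.5  0.4  1.2]
tin t [ 0.5698 -0.1259] [-0.5 -1.3  0.5  1.3  0.   0.   0. ]
tin s [ 0.5708 -0.1215] [-0.  -0.  -0.   0.  -0.3 -0.1  0.3]
```

View pics/c2.png

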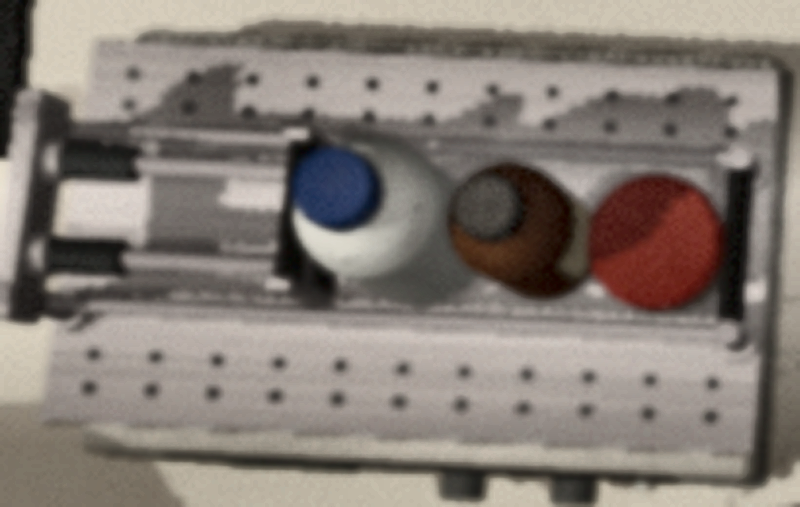

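The view shows the plate holes clearly: back rows (134,74)–(732,101) and (129,104)–(732,132), front rows (94,354)–(712,384) and (90,389)–(711,418), and the end bar posts at (738,157) and (735,333) in crop pixels. The centre line follows from symmetry.

```bash
python3 - <<'E'
from h import *
T=np.load('pics/top0.npz')
def P(u,v,z): return ray(T,85+(u+.5)/3.9-.5,205+(v+.5)/3.9-.5,z)[:2]
a=[P(*q,.068) for q in[(134,74),(732,101),(129,104),(732,132),(94,354),(712,384),(90,389),(711,418)]]
print(np.round(a,4).tolist())
for i in(0,2,4,6):
    d=a[i]-a[i+1];print('yaw',np.degrees(np.arctan2(-d[0],d[1])))
L=(a[0]+a[6])/2;R=(a[1]+a[7])/2;L2=(a[2]+a[4])/2;R2=(a[3]+a[5])/2
print(L,R,L2,R2)
print('posts',P(738,157,.112),P(735,333,.112),'hole centre',np.mean(a,0))
u=(L+L2-R-R2);u/=np.linalg.norm(u);c=np.mean(a,0);n=np.array([u[1],-u[0]])
for nm,z,q in[('tin',.111,(656,242)),('oil',.192,(489,209)),('water',.217,(336,187))]:
    p=P(*q,z);print(nm,p,'off',(p-c)@n,'along',(p-c)@u)
print('u,n',u,n,'pocket from c',c-.0515*u)
E
```

```text
[[0.683, 0.1355], [0.6448, -0.1612], [0.6677, 0.1378], [0.629, -0.1603], [0.5444, 0.1536], [0.5055, -0.1434], [0.5276, 0.1553], [0.4894, -0.142]]
yaw -7.343151260384895
yaw -7.40792910949118
yaw -7.444526658816487
yaw -7.32883637982305
[0.60529201 0.14538534] [ 0.56705648 -0.15160953] [0.60605075 0.1457077 ] [ 0.56726717 -0.15184404]
posts [ 0.60648503 -0.16679418] [ 0.52390513 -0.16055788] hole centre [ 0.5864166  -0.00309013]
tin [ 0.56943012 -0.12625213] off -0.0010232084575913835 along -0.12432366172842042
oil [ 0.57517072 -0.06839345] off -0.002763227445071104 along -0.06620693462289315
water [ 0.58445393 -0.01206457] off -0.0007934692948668314 along -0.009152214391853531
u,n [0.12846913 0.99171351] [ 0.99171351 -0.12846913] pocket from c [ 0.57980044 -0.05416338]
```

```bash
cat >> h.py <<'E'
from scipy.spatial.transform import Rotation as Ro
U=np.array([.12847,.99171,0]);N=np.array([.99171,-.12847,0]);PK=np.array([.5790,-.0604,.068])
def rel(target):
    """shift in tool units from the current pose to a target TCP; turn to row axes; pose in pocket frame"""
    o=arm.observe();R=Ro.from_quat(o['ee_rot']);G=Ro.from_matrix(np.c_[U,N,[0,0,-1]])
    print('shift',(R.inv().apply(np.array(target)-o['tool_pos'])/.1).round(3),'turn',((R.inv()*G).as_rotvec()/(np.pi/2)).round(4),
      'tcp',o['tool_pos'].round(4),'q',o['q'].round(2),'t',round(o['time'],2),'F',o['wrist_force'].round(1))
    d=o['tool_pos']-PK;print('tcp in pocket frame n,u,z',[round(float(d@v),4) for v in(N,U,[0,0,1])])
E
python3 -c "
from h import *
rel([.595,-.353,.215])"
```

```text
shift [ 4.449 -0.452  0.163] turn [-0.000e+00 -1.000e-04 -7.036e-01] tcp [ 0.1901 -0.5427  0.2312] q [-1.44  0.18  1.61  0.    1.35 -0.21] t 0.5 F [-0.2 -0.5  0.4]
tcp in pocket frame n,u,z [-0.3238, -0.5282, 0.1632]
```

Call:
servo_tool([
  [[0.4, 0, 0], [0, 0, -0.1], 0],
  [[0.8, 0, 0], [0, 0, -0.2], 0],
  [[1, 0, 0], [0, 0, -0.3], 0],
  [[1, 0, 0], [0, 0, -0.4], 0],
  [[1, 0, 0], [0, 0, -0.5], 0],
  [[1, 0, 0], [0, 0, -0.6], 0],
  [[1, 0, 0], [0, 0, -0.704], 0],
  [[1, 0, 0], [0, 0, -0.704], 0],
])

```text
time: 1.5
tool_pos: [0.2844, -0.5097, 0.2313]
ee_rot: [0.751, 0.66, 0.0, 0.0]
wrist_force: [-0.1, 0.1, -0.2]
grip_width: 1.001
gripper_force: 0.0
```

```bash
python3 -c "
from h import *
rel([.595,-.353,.215])"
```

```text
shift [1.955 2.877 0.163] turn [ 0.      0.     -0.0005] tcp [ 0.2844 -0.5097  0.2313] q [-1.26  0.2   1.58  0.    1.36 -1.14] t 1.5 F [-0.1  0.1 -0.2]
tcp in pocket frame n,u,z [-0.2344, -0.4834, 0.1633]
```

Three calls of shift remain to get above the pot.

Call:
servo_tool([
  [[0.3, 0.45, 0], [0, 0, 0], 0],
  [[0.65, 0.95, 0], [0, 0, 0], 0],
  [[0.68, 1, 0], [0, 0, 0], 0],
])

```text
time: 1.88
tool_pos: [0.3952, -0.4528, 0.2313]
ee_rot: [0.751, 0.661, 0.0, 0.0]
wrist_force: [1.4, -0.4, 0.5]
grip_width: 0.999
gripper_force: 0.0
```

Call:
servo_tool([
  [[0.3, 0.45, 0], [0, 0, 0], 0],
  [[0.65, 0.95, 0], [0, 0, 0], 0],
  [[0.68, 1, 0], [0, 0, 0], 0],
])

```text
time: 2.25
tool_pos: [0.5024, -0.3986, 0.2311]
ee_rot: [0.751, 0.661, 0.0, 0.0]
wrist_force: [-0.8, -0.3, -0.4]
grip_width: 1.001
gripper_force: 0.0
```

Call:
servo_tool([
  [[0.3, 0.43, 0], [0, 0, 0], 0],
  [[0.59, 0.87, 0.1], [0, 0, 0], 0],
  [[0.59, 0.877, 0.163], [0, 0, 0], 0],
  [[0.59, 0.877, 0.163], [0, 0, 0], 0],
])

```text
time: 2.75
tool_pos: [0.5932, -0.3538, 0.2138]
ee_rot: [0.752, 0.66, -0.001, -0.001]
wrist_force: [0.6, 0.4, -1.0]
grip_width: 0.998
gripper_force: 0.0
```

```bash
python3 - <<'E'
from h import *
rel([.595,-.353,.078])
s=shot('scene','s1');t=shot('top','t1')
a=cv2.resize(s['image'][150:330,300:500],None,fx=2,fy=2);b=cv2.resize(t['image'][190:370,300:500],None,fx=2,fy=2)
cv2.imwrite('pics/c3.png',np.hstack([a,b]))
E
```

```text
shift [0.01  0.02  1.358] turn [-0.0015 -0.0003 -0.0007] tcp [ 0.5932 -0.3538  0.2138] q [-0.71  0.45  1.3  -0.    1.39 -0.58] t 2.75 F [ 0.6  0.4 -1. ]
tcp in pocket frame n,u,z [0.0518, -0.2891, 0.1458]
```

View pics/c3.png

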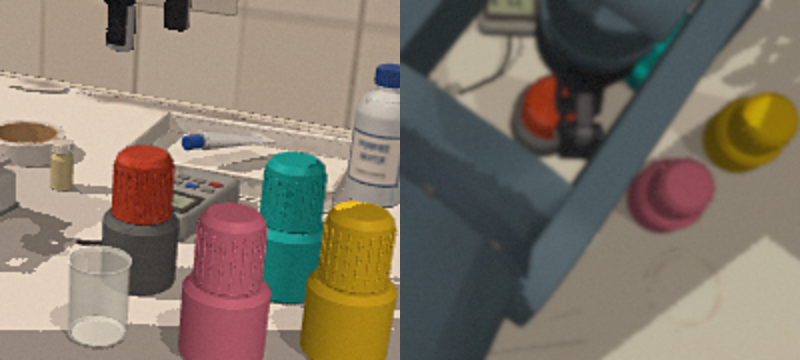

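The fingertips in the scene view at about (373,165) stand straight above the pot's cap at (371,240), and nothing is in the way. Descending.

Call:
servo_tool([
  [[0.01, 0.02, 0.3], [0, 0, 0], 0],
  [[0.01, 0.02, 0.6], [0, 0, 0], 0],
  [[0.01, 0.02, 0.9], [0, 0, 0], 0],
  [[0.01, 0.02, 0.95], [0, 0, 0], 0],
])

```text
time: 3.35
tool_pos: [0.5945, -0.3525, 0.118]
ee_rot: [0.752, 0.66, -0.0, -0.002]
wrist_force: [0.6, 0.7, -0.5]
grip_width: 1.003
gripper_force: 0.0
```

Call:
servo_tool([
  [[0, 0, 0.15], [0, 0, 0], 0],
  [[0, 0, 0.3], [0, 0, 0], 0],
  [[0, 0, 0.41], [0, 0, 0], 0],
  [[0, 0, 0.41], [0, 0, 0], 0],
])

```text
time: 3.85
tool_pos: [0.5962, -0.3517, 0.0776]
ee_rot: [0.751, 0.66, -0.0, -0.001]
wrist_force: [-0.0, -0.7, -0.1]
grip_width: 0.996
gripper_force: 0.0
```

```bash
python3 - <<'E'
from h import *
rel([.595,-.353,.078])
s=shot('scene','s2')
T=s
print(proj(s,[[.595,-.353,.125],arm.observe()['tool_pos']]))
cv2.imwrite('pics/c4.png',cv2.resize(s['image'][180:310,310:460],None,fx=4,fy=4,interpolation=2))
E
```

```text
shift [-0.014 -0.01  -0.004] turn [-0.0012 -0.0008  0.0005] tcp [ 0.5962 -0.3517  0.0776] q [-0.7   0.59  1.39 -0.    1.17 -0.58] t 3.85 F [-0.  -0.7 -0.1]
tcp in pocket frame n,u,z [0.0545, -0.2867, 0.0096]
[[371.81565553 226.96310973]
 [370.29035163 250.96986315]]
```

View pics/c4.png

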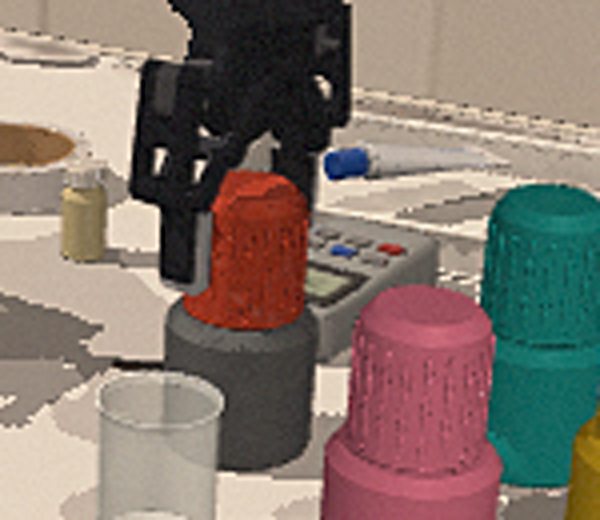

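The fingers straddle the red cap, with the front finger at (190,230) in crop pixels and the pot axis in line with the TCP column at 370. Closing.

Call:
servo_tool([
  [[0, 0, 0], [0, 0, 0], 60],
  [[0, 0, 0], [0, 0, 0], 120],
  [[0, 0, 0], [0, 0, 0], 255],
  [[0, 0, 0], [0, 0, 0], 255],
  [[0, 0, 0], [0, 0, 0], 255],
  [[0, 0, 0], [0, 0, 0], 255],
  [[0, 0, 0], [0, 0, 0], 255],
  [[0, 0, 0], [0, 0, 0], 255],
])

```text
time: 4.9
tool_pos: [0.5975, -0.3528, 0.0801]
ee_rot: [0.751, 0.66, 0.0, 0.001]
wrist_force: [0.6, 1.0, 6.5]
grip_width: 0.615
gripper_force: 63.1
```

Call:
servo_tool([
  [[0, 0, -0.05], [0, 0, 0], 255],
  [[0, 0, -0.3], [0, 0, 0], 255],
  [[0, 0, -0.7], [0, 0, 0], 255],
  [[0, 0, -1], [0, 0, 0], 255],
  [[0, 0, -1], [0, 0, 0], 255],
])

```text
time: 5.52
tool_pos: [0.5977, -0.3531, 0.1813]
ee_rot: [0.751, 0.66, 0.0, 0.002]
wrist_force: [-0.2, -0.1, -3.2]
grip_width: 0.617
gripper_force: 63.5
```

```bash
python3 - <<'E'
from h import *
o=arm.observe();print(o['grip_width'],o['gripper_force'])
# clear of oil, 3 mm over tin: pot centre u=-69+61.5-27-34.5-8=-77mm
g=PK-.077*U+[0,0,.078+.055]
rel(g)
E
```

```text
0.6167335327087056 63.490601778030396
shift [ 2.109 -0.56  -0.203] turn [0.0022 0.0015 0.0004] tcp [ 0.5977 -0.3531  0.1813] q [-0.7   0.48  1.32 -0.    1.33 -0.58] t 5.53 F [-0.2 -0.1 -3.2]
tcp in pocket frame n,u,z [0.0562, -0.2879, 0.1133]
```

Call:
servo_tool([
  [[0.1, 0, -0.2], [0, 0, 0], 255],
  [[0.5, -0.2, -0.3], [0, 0, 0], 255],
  [[0.9, -0.4, -0.3], [0, 0, 0], 255],
  [[1, -0.56, -0.3], [0, 0, 0], 255],
  [[1, -0.56, -0.3], [0, 0, 0], 255],
])

```text
time: 6.15
tool_pos: [0.553, -0.2439, 0.2082]
ee_rot: [0.75, 0.661, -0.0, -0.001]
wrist_force: [-1.0, -0.6, -2.9]
grip_width: 0.618
gripper_force: 64.3
```

Call:
servo_tool([
  [[0.3, 0, 0], [0, 0, 0], 255],
  [[0.6, 0, 0], [0, 0, 0], 255],
  [[0.9, 0, 0], [0, 0, 0], 255],
  [[1, 0, 0], [0, 0, 0], 255],
  [[1, 0, 0], [0, 0, 0], 255],
  [[1, 0, 0], [0, 0, 0], 255],
])

```text
time: 6.9
tool_pos: [0.5669, -0.1479, 0.2089]
ee_rot: [0.751, 0.66, -0.0, 0.0]
wrist_force: [-0.2, 0.2, -3.5]
grip_width: 0.616
gripper_force: 64.3
```

```bash
python3 - <<'E'
from h import *
rel(PK-.077*U+[0,0,.080+.047])
ims=np.mean([arm.get_image('scene')['image'].astype(float) for _ in range(4)],0).astype('uint8');s=shot('scene','s3')
cv2.imwrite('pics/c5.png',cv2.resize(ims[130:290,120:320],None,fx=3.7,fy=3.7,interpolation=2))
E
```

```text
shift [0.113 0.008 0.139] turn [-0.0001  0.0003 -0.0001] tcp [ 0.5669 -0.1479  0.2089] q [-0.46  0.22  1.6  -0.    1.32 -0.33] t 6.9 F [-0.2  0.2 -3.5]
tcp in pocket frame n,u,z [-0.0008, -0.0883, 0.1409]
```

View pics/c5.png

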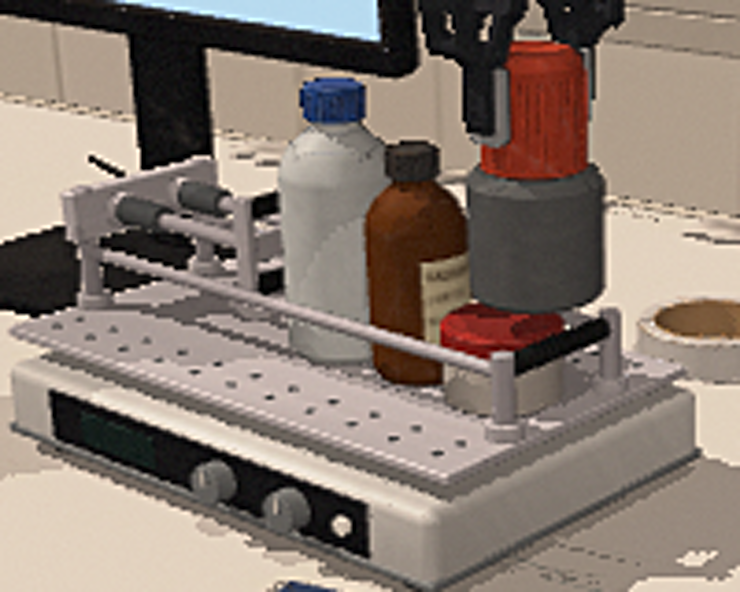

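The pot hangs upright over the tin with its underside edge at about (540,312) in crop pixels. The oil bottle is clear of it and the rails are clear below. I'll lower to about 4 mm over the tin, then push in small steps.

Call:
servo_tool([
  [[0.04, 0.008, 0.05], [0, 0, 0], 255],
  [[0.1, 0.008, 0.1], [0, 0, 0], 255],
  [[0.113, 0.008, 0.125], [0, 0, 0], 255],
  [[0.113, 0.008, 0.125], [0, 0, 0], 255],
])

```text
time: 7.65
tool_pos: [0.5689, -0.1353, 0.1961]
ee_rot: [0.751, 0.661, -0.0, -0.0]
wrist_force: [0.3, -0.6, -2.0]
grip_width: 0.618
gripper_force: 64.3
```

Call:
servo_tool([
  [[0.03, 0, 0], [0, 0, 0], 255],
  [[0.06, 0, 0], [0, 0, 0], 255],
  [[0.09, 0, 0], [0, 0, 0], 255],
  [[0.12, 0, 0], [0, 0, 0], 255],
  [[0.15, 0, 0], [0, 0, 0], 255],
  [[0.15, 0, 0], [0, 0, 0], 255],
])

```text
time: 8.4
tool_pos: [0.5714, -0.1218, 0.1972]
ee_rot: [0.751, 0.66, -0.0, 0.001]
wrist_force: [-0.4, -5.6, -0.6]
grip_width: 0.618
gripper_force: 64.3
```

```bash
python3 - <<'E'
from h import *
rel(PK+.0015*U+[0,0,.080+.047]);print(arm.observe()['wrist_torque'])
E
```

```text
shift [ 0.634 -0.004  0.021] turn [0.001  0.0014 0.0004] tcp [ 0.5714 -0.1218  0.1972] q [-0.41  0.23  1.62 -0.    1.29 -0.28] t 8.4 F [-0.4 -5.6 -0.6]
tcp in pocket frame n,u,z [0.0004, -0.0619, 0.1292]
[-1.15737298  0.07103935  0.02674781]
```

Call:
servo_tool([
  [[0.02, 0, 0], [0, 0, 0], 255],
  [[0.04, 0, 0], [0, 0, 0], 255],
  [[0.06, 0, 0], [0, 0, 0], 255],
  [[0.08, 0, 0], [0, 0, 0], 255],
  [[0.1, 0, 0], [0, 0, 0], 255],
  [[0.12, 0, 0], [0, 0, 0], 255],
  [[0.14, 0, 0], [0, 0, 0], 255],
  [[0.16, 0, 0], [0, 0, 0], 255],
])

```text
time: 9.4
tool_pos: [0.5736, -0.1068, 0.1975]
ee_rot: [0.751, 0.66, -0.001, 0.002]
wrist_force: [-0.3, -7.6, 0.4]
grip_width: 0.621
gripper_force: 64.4
```

```bash
python3 - <<'E'
from h import *
rel(PK+.0015*U+[0,0,.080+.047]);print(arm.observe()['wrist_torque'])
ims=np.mean([arm.get_image('scene')['image'].astype(float) for _ in range(4)],0).astype('uint8');s=shot('scene','s4')
cv2.imwrite('pics/c6.png',cv2.resize(ims[130:290,120:320],None,fx=3.7,fy=3.7,interpolation=2))
E
```

```text
shift [ 0.482 -0.006  0.023] turn [0.0014 0.0021 0.0001] tcp [ 0.5736 -0.1068  0.1975] q [-0.39  0.23  1.62 -0.    1.29 -0.26] t 9.4 F [-0.3 -7.6  0.4]
tcp in pocket frame n,u,z [0.0006, -0.0467, 0.1295]
[-1.69666507  0.13605881 -0.01850467]
```

View pics/c6.png

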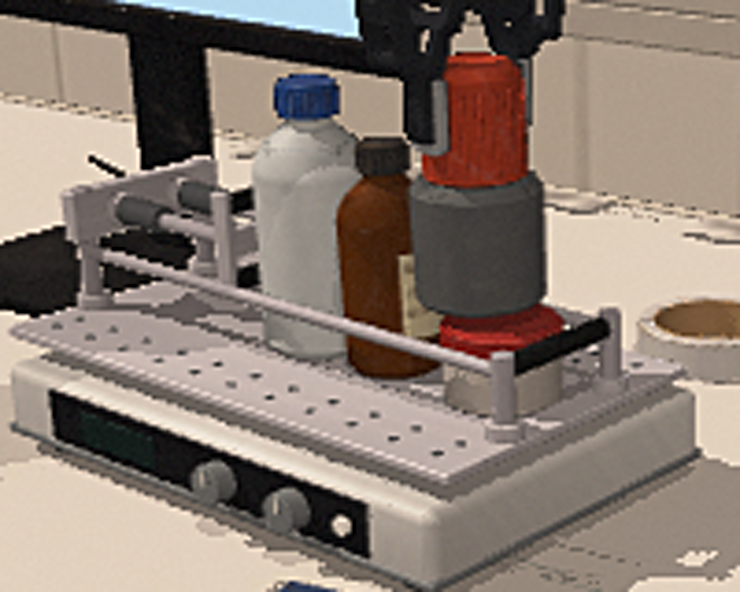

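Bottles are sliding back upright and the pot is straight, its edge on the oil bottle at column ~412. I'll continue.

Call:
servo_tool([
  [[0.02, 0, 0], [0, 0, 0], 255],
  [[0.04, 0, 0], [0, 0, 0], 255],
  [[0.06, 0, 0], [0, 0, 0], 255],
  [[0.08, 0, 0], [0, 0, 0], 255],
  [[0.1, 0, 0], [0, 0, 0], 255],
  [[0.12, 0, 0], [0, 0, 0], 255],
  [[0.14, 0, 0], [0, 0, 0], 255],
  [[0.16, 0, 0], [0, 0, 0], 255],
  [[0.18, 0, 0], [0, 0, 0], 255],
  [[0.2, 0, 0], [0, 0, 0], 255],
  [[0.22, 0, 0], [0, 0, 0], 255],
  [[0.24, 0, 0], [0, 0, 0], 255],
])

```text
time: 11.15
tool_pos: [0.5766, -0.0833, 0.1975]
ee_rot: [0.751, 0.66, -0.001, 0.002]
wrist_force: [-0.5, -9.1, 0.9]
grip_width: 0.62
gripper_force: 64.4
```

Call:
servo_tool([
  [[0.02, 0, 0], [0, 0, 0], 255],
  [[0.04, 0, 0], [0, 0, 0], 255],
  [[0.06, 0, 0], [0, 0, 0], 255],
  [[0.08, 0, 0], [0, 0, 0], 255],
  [[0.1, 0, 0], [0, 0, 0], 255],
  [[0.12, 0, 0], [0, 0, 0], 255],
  [[0.14, 0, 0], [0, 0, 0], 255],
  [[0.16, 0, 0], [0, 0, 0], 255],
])

```text
time: 12.15
tool_pos: [0.5787, -0.0677, 0.1976]
ee_rot: [0.751, 0.66, -0.001, 0.002]
wrist_force: [-1.1, -9.1, 1.0]
grip_width: 0.618
gripper_force: 64.4
```

```bash
python3 - <<'E'
from h import *
rel(PK+.0015*U+[0,0,.080+.047]);print(arm.observe()['wrist_torque'])
E
```

```text
shift [ 0.088 -0.006  0.026] turn [0.0014 0.0027 0.    ] tcp [ 0.5787 -0.0677  0.1976] q [-0.32  0.23  1.62 -0.    1.29 -0.19] t 12.15 F [-1.1 -9.1  1. ]
tcp in pocket frame n,u,z [0.0006, -0.0073, 0.1296]
[-2.09825709  0.19957326  0.04179956]
```

Call:
servo_tool([
  [[0.02, 0, 0], [0, 0, 0], 255],
  [[0.04, 0, 0], [0, 0, 0], 255],
  [[0.06, 0, 0], [0, 0, 0], 255],
  [[0.07, 0, 0], [0, 0, 0], 255],
  [[0.07, 0, 0], [0, 0, 0], 255],
])

```text
time: 12.78
tool_pos: [0.5796, -0.0608, 0.1976]
ee_rot: [0.751, 0.66, -0.001, 0.002]
wrist_force: [-0.6, -8.7, 1.3]
grip_width: 0.62
gripper_force: 64.4
```

```bash
python3 - <<'E'
from h import *
rel(PK+.0015*U+[0,0,.080+.047])
ims=np.mean([arm.get_image('scene')['image'].astype(float) for _ in range(6)],0).astype('uint8');s=shot('scene','s5')
a=cv2.resize(ims[130:250,160:290],None,fx=5,fy=5,interpolation=2);cv2.imwrite('pics/c7.png',a)
# predicted pot silhouette columns if upright at tcp; tin silhouette in place
p=arm.observe()['tool_pos']; th=np.linspace(0,6.28,90)
def cyl(c,r,z): return np.array([[c[0]+r*np.cos(t),c[1]+r*np.sin(t),z] for t in th])
def cr(q): return ((q-[160,130])*5).round(0)
for dz in(0,.066):
    q=cr(proj(s,cyl(p,.0345,p[2]-.080+dz)));print('pot',dz,q.min(0),q.max(0))
t=PK-.0665*U; q=cr(proj(s,cyl(t,.032,.111)));print('tin lid',q.min(0),q.max(0))
E
```

```text
shift [ 0.018 -0.006  0.026] turn [0.0014 0.0027 0.0001] tcp [ 0.5796 -0.0608  0.1976] q [-0.31  0.23  1.62 -0.    1.29 -0.18] t 12.78 F [-0.6 -8.7  1.3]
tcp in pocket frame n,u,z [0.0006, -0.0003, 0.1296]
pot 0 [272. 354.] [449. 409.]
pot 0.066 [263. 196.] [443. 242.]
tin lid [401. 404.] [569. 460.]
```

View pics/c7.png

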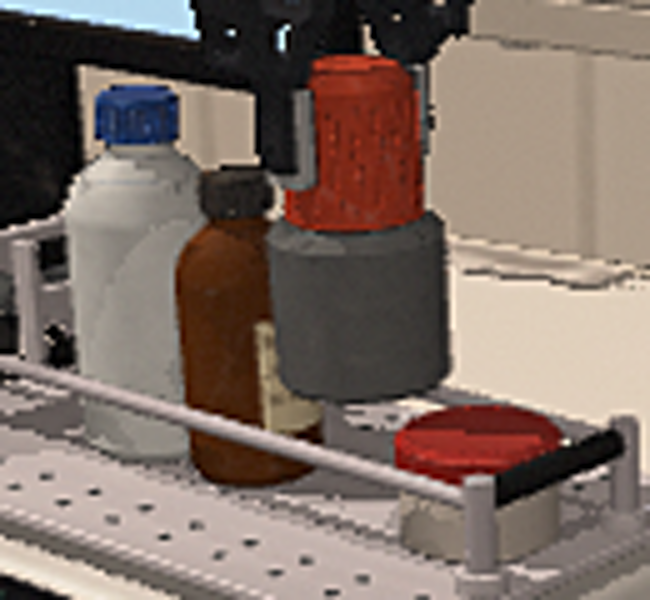

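The pot is level and upright with its underside centre at about (366,378) crop. The tin lid at centre (479,435) lies 1–2 mm further +y than assumed, so the pot still needs a few mm. I'll push on in fine steps, watching for the hard stop.

Call:
servo_tool([
  [[0.008, 0, 0], [0, 0, 0], 255],
  [[0.015, 0, 0], [0, 0, 0], 255],
  [[0.02, 0, 0], [0, 0, 0], 255],
  [[0.02, 0, 0], [0, 0, 0], 255],
])

```text
time: 13.62
tool_pos: [0.5799, -0.0589, 0.1976]
ee_rot: [0.751, 0.66, -0.001, 0.002]
wrist_force: [-1.4, -9.8, 1.1]
grip_width: 0.619
gripper_force: 64.4
```

Call:
servo_tool([
  [[0.005, 0, 0], [0, 0, 0], 255],
  [[0.01, 0, 0], [0, 0, 0], 255],
  [[0.01, 0, 0], [0, 0, 0], 255],
])

```text
time: 14.0
tool_pos: [0.58, -0.0579, 0.1976]
ee_rot: [0.751, 0.66, -0.001, 0.002]
wrist_force: [-1.1, -9.1, 1.0]
grip_width: 0.62
gripper_force: 64.4
```

Call:
servo_tool([
  [[0.005, 0, 0], [0, 0, 0], 255],
  [[0.01, 0, 0], [0, 0, 0], 255],
  [[0.01, 0, 0], [0, 0, 0], 255],
])

```text
time: 14.38
tool_pos: [0.5801, -0.0569, 0.1976]
ee_rot: [0.751, 0.66, -0.001, 0.002]
wrist_force: [-0.2, -9.8, 1.0]
grip_width: 0.622
gripper_force: 64.4
```

Call:
servo_tool([
  [[0.005, 0, 0], [0, 0, 0], 255],
  [[0.005, 0, 0], [0, 0, 0], 255],
])

```text
time: 14.62
tool_pos: [0.5802, -0.0565, 0.1976]
ee_rot: [0.751, 0.66, -0.001, 0.002]
wrist_force: [0.1, -10.8, 1.0]
grip_width: 0.62
gripper_force: 64.4
```

Call:
servo_tool([
  [[0.005, 0, 0], [0, 0, 0], 255],
  [[0.005, 0, 0], [0, 0, 0], 255],
])

```text
time: 14.88
tool_pos: [0.5802, -0.056, 0.1976]
ee_rot: [0.751, 0.66, -0.001, 0.002]
wrist_force: [-0.5, -9.7, 1.1]
grip_width: 0.621
gripper_force: 64.4
```

```bash
python3 - <<'E'
from h import *
rel(PK)
ims=np.mean([arm.get_image('scene')['image'].astype(float) for _ in range(6)],0).astype('uint8');s=shot('scene','s6')
a=cv2.resize(ims[130:250,160:290],None,fx=5,fy=5,interpolation=2);cv2.imwrite('pics/c8.png',a)
E
```

```text
shift [-0.04  -0.01   1.297] turn [ 0.0014  0.0028 -0.    ] tcp [ 0.5802 -0.056   0.1976] q [-0.3   0.23  1.62 -0.    1.29 -0.17] t 14.88 F [-0.5 -9.7  1.1]
tcp in pocket frame n,u,z [0.0007, 0.0045, 0.1296]
```

Call:
servo_tool([
  [[0.005, 0, 0], [0, 0, 0], 255],
  [[0.01, 0, 0], [0, 0, 0], 255],
  [[0.01, 0, 0], [0, 0, 0], 255],
])

```text
time: 15.6
tool_pos: [0.5804, -0.055, 0.1976]
ee_rot: [0.751, 0.66, -0.001, 0.002]
wrist_force: [-0.5, -10.3, 1.7]
grip_width: 0.621
gripper_force: 64.4
```

Call:
servo_tool([
  [[0.005, 0, 0], [0, 0, 0], 255],
  [[0.005, 0, 0], [0, 0, 0], 255],
])

```text
time: 15.85
tool_pos: [0.5804, -0.0545, 0.1976]
ee_rot: [0.751, 0.66, -0.001, 0.002]
wrist_force: [-0.7, -10.4, 1.4]
grip_width: 0.619
gripper_force: 64.4
```

Call:
servo_tool([
  [[0.005, 0, 0], [0, 0, 0], 255],
  [[0.005, 0, 0], [0, 0, 0], 255],
])

```text
time: 16.1
tool_pos: [0.5805, -0.054, 0.1976]
ee_rot: [0.751, 0.66, -0.001, 0.002]
wrist_force: [-1.0, -9.4, -0.3]
grip_width: 0.614
gripper_force: 64.4
```

```bash
python3 - <<'E'
from h import *
rel(PK)
im=np.mean([arm.get_image('scene')['image'].astype(float) for _ in range(6)],0);s=shot('scene','s7')
# dark-grey pot extents per row and red lid extents (full px)
b=im.astype('uint8');h=cv2.cvtColor(b,cv2.COLOR_BGR2HSV)
g=cv2.cvtColor(b,cv2.COLOR_BGR2GRAY)
for v in(185,190,195,200):
    r=g[v,200:265].astype(int);print(v,r[8:30].tolist(),r[40:60].tolist())
k=((h[...,0]<9)|(h[...,0]>172))&(h[...,1]>140);k[:205]=0;k[:,:225]=0;k[240:]=0;k[:,290:]=0
y,x=np.nonzero(k);print('lid',x.min()-.5,x.max()+.5,y.min()-.5,y.max()+.5)
p=arm.observe()['tool_pos'];th=np.linspace(0,6.28,90)
c=lambda c,r,z:np.array([[c[0]+r*np.cos(t),c[1]+r*np.sin(t),z] for t in th])
for dz in(0,.033,.066):
    q=proj(s,c(p,.0345,p[2]-.080+dz));print('pot',dz,q.min(0),q.max(0))
q=proj(s,c(PK-.0665*U,.032,.111));print('lid',q.min(0),q.max(0))
E
```

```text
shift [-0.059 -0.01   1.297] turn [ 0.0014  0.0029 -0.    ] tcp [ 0.5805 -0.054   0.1976] q [-0.29  0.23  1.62 -0.    1.29 -0.16] t 16.1 F [-1.  -9.4 -0.3]
tcp in pocket frame n,u,z [0.0007, 0.0065, 0.1296]
185 [37, 38, 34, 56, 73, 72, 73, 72, 71, 69, 68, 66, 68, 65, 65, 63, 64, 63, 61, 61, 63, 63] [56, 56, 55, 51, 47, 38, 61, 187, 220, 211, 211, 213, 215, 219, 222, 221, 222, 218, 180, 173]
190 [36, 36, 37, 38, 75, 76, 72, 72, 71, 70, 68, 67, 66, 65, 64, 63, 66, 66, 68, 67, 67, 67] [60, 56, 52, 50, 49, 42, 48, 141, 224, 211, 209, 210, 210, 209, 210, 209, 211, 209, 209, 210]
195 [56, 152, 143, 135, 97, 66, 66, 70, 69, 68, 67, 72, 71, 69, 64, 62, 61, 62, 64, 67, 64, 61] [55, 55, 55, 51, 50, 43, 37, 102, 228, 213, 211, 208, 210, 209, 210, 209, 209, 210, 209, 209]
200 [41, 101, 140, 134, 132, 60, 71, 71, 67, 68, 69, 70, 70, 68, 64, 66, 63, 65, 66, 66, 64, 65] [53, 54, 52, 54, 52, 47, 35, 77, 232, 214, 210, 209, 209, 209, 210, 210, 210, 210, 208, 209]
lid 238.5 280.5 210.5 226.5
pot 0 [212.05356519 200.17040658] [247.19001952 211.03313728]
pot 0.033 [211.05878675 184.57343849] [246.62249023 194.57996524]
pot 0.066 [210.03985237 168.61124265] [246.04131994 177.71675895]
lid [240.13901964 210.89508259] [273.75597879 221.98304846]
```

Relative to the tin in the same view, the pot now has about 2–3 mm of spare room (the pot–lid offset was 1.6 px, or 3.8 mm, and the TCP is at +6.5 mm). Lowering gently in steps, watching force.

Call:
servo_tool([
  [[0, -0.005, 0.02], [0, 0, 0], 255],
  [[0, -0.005, 0.04], [0, 0, 0], 255],
  [[0, -0.005, 0.06], [0, 0, 0], 255],
  [[0, -0.005, 0.08], [0, 0, 0], 255],
  [[0, -0.005, 0.08], [0, 0, 0], 255],
])

```text
time: 17.08
tool_pos: [0.5803, -0.0542, 0.1899]
ee_rot: [0.751, 0.66, -0.001, 0.003]
wrist_force: [-0.1, -11.0, 1.4]
grip_width: 0.619
gripper_force: 64.5
```

Call:
servo_tool([
  [[0, 0, 0.01], [0, 0, 0], 255],
  [[0, 0, 0.02], [0, 0, 0], 255],
  [[0, 0, 0.03], [0, 0, 0], 255],
  [[0, 0, 0.03], [0, 0, 0], 255],
])

```text
time: 17.58
tool_pos: [0.5805, -0.0543, 0.1872]
ee_rot: [0.751, 0.66, -0.001, 0.003]
wrist_force: [-0.2, -10.6, 2.8]
grip_width: 0.612
gripper_force: 64.5
```

Call:
servo_tool([
  [[0, 0, 0.01], [0, 0, 0], 255],
  [[0, 0, 0.02], [0, 0, 0], 255],
  [[0, 0, 0.03], [0, 0, 0], 255],
  [[0, 0, 0.03], [0, 0, 0], 255],
])

```text
time: 18.08
tool_pos: [0.5805, -0.0544, 0.1842]
ee_rot: [0.751, 0.66, -0.001, 0.003]
wrist_force: [-0.4, -11.3, 3.1]
grip_width: 0.617
gripper_force: 64.5
```

Past the tin's lid and rail height without extra force. Continuing.

Call:
servo_tool([
  [[0, 0, 0.015], [0, 0, 0], 255],
  [[0, 0, 0.03], [0, 0, 0], 255],
  [[0, 0, 0.045], [0, 0, 0], 255],
  [[0, 0, 0.06], [0, 0, 0], 255],
  [[0, 0, 0.06], [0, 0, 0], 255],
])

```text
time: 18.7
tool_pos: [0.5805, -0.0545, 0.1781]
ee_rot: [0.751, 0.66, -0.001, 0.003]
wrist_force: [-0.1, -11.3, 3.2]
grip_width: 0.621
gripper_force: 64.5
```

Call:
servo_tool([
  [[0, 0, 0.02], [0, 0, 0], 255],
  [[0, 0, 0.04], [0, 0, 0], 255],
  [[0, 0, 0.06], [0, 0, 0], 255],
  [[0, 0, 0.08], [0, 0, 0], 255],
  [[0, 0, 0.1], [0, 0, 0], 255],
  [[0, 0, 0.1], [0, 0, 0], 255],
])

```text
time: 19.45
tool_pos: [0.5806, -0.0546, 0.1682]
ee_rot: [0.751, 0.66, -0.001, 0.003]
wrist_force: [-0.7, -11.3, 2.8]
grip_width: 0.618
gripper_force: 64.5
```

```bash
python3 -c "
from h import *
rel(PK)"
```

```text
shift [-0.055 -0.013  1.002] turn [ 0.0024  0.0033 -0.0001] tcp [ 0.5806 -0.0546  0.1682] q [-0.29  0.26  1.65 -0.    1.23 -0.16] t 19.45 F [ -0.7 -11.3   2.8]
tcp in pocket frame n,u,z [0.0009, 0.006, 0.1002]
```

Call:
servo_tool([
  [[0, 0, 0.02], [0, 0, 0], 255],
  [[0, 0, 0.04], [0, 0, 0], 255],
  [[0, 0, 0.06], [0, 0, 0], 255],
  [[0, 0, 0.08], [0, 0, 0], 255],
  [[0, 0, 0.1], [0, 0, 0], 255],
  [[0, 0, 0.12], [0, 0, 0], 255],
  [[0, 0, 0.14], [0, 0, 0], 255],
  [[0, 0, 0.14], [0, 0, 0], 255],
])

```text
time: 20.45
tool_pos: [0.5808, -0.0547, 0.1543]
ee_rot: [0.751, 0.66, -0.001, 0.003]
wrist_force: [0.2, -12.3, 2.4]
grip_width: 0.619
gripper_force: 64.6
```

Call:
servo_tool([
  [[0, 0, 0.01], [0, 0, 0], 255],
  [[0, 0, 0.02], [0, 0, 0], 255],
  [[0, 0, 0.025], [0, 0, 0], 255],
  [[0, 0, 0.025], [0, 0, 0], 255],
])

```text
time: 20.95
tool_pos: [0.5809, -0.0547, 0.152]
ee_rot: [0.751, 0.66, -0.0, 0.003]
wrist_force: [-0.1, -12.6, 4.0]
grip_width: 0.622
gripper_force: 64.6
```

Call:
servo_tool([
  [[0, 0, 0.005], [0, 0, 0], 255],
  [[0, 0, 0.01], [0, 0, 0], 255],
  [[0, 0, 0.015], [0, 0, 0], 255],
  [[0, 0, 0.015], [0, 0, 0], 255],
])

```text
time: 21.45
tool_pos: [0.581, -0.0547, 0.1505]
ee_rot: [0.751, 0.66, -0.0, 0.003]
wrist_force: [-0.1, -12.3, 4.5]
grip_width: 0.622
gripper_force: 64.6
```

Call:
servo_tool([
  [[0, 0, 0.005], [0, 0, 0], 255],
  [[0, 0, 0.01], [0, 0, 0], 255],
  [[0, 0, 0.01], [0, 0, 0], 255],
])

```text
time: 21.82
tool_pos: [0.581, -0.0547, 0.1496]
ee_rot: [0.751, 0.66, -0.0, 0.003]
wrist_force: [-0.4, -12.5, 4.4]
grip_width: 0.622
gripper_force: 64.6
```

Call:
servo_tool([
  [[0, 0, 0.005], [0, 0, 0], 255],
  [[0, 0, 0.01], [0, 0, 0], 255],
  [[0, 0, 0.01], [0, 0, 0], 255],
])

```text
time: 22.2
tool_pos: [0.581, -0.0547, 0.1486]
ee_rot: [0.751, 0.66, -0.0, 0.003]
wrist_force: [-0.5, -12.5, 4.3]
grip_width: 0.621
gripper_force: 64.6
```

Call:
servo_tool([
  [[0, 0, 0.005], [0, 0, 0], 255],
  [[0, 0, 0.01], [0, 0, 0], 255],
  [[0, 0, 0.01], [0, 0, 0], 255],
])

```text
time: 22.58
tool_pos: [0.5811, -0.0548, 0.1483]
ee_rot: [0.751, 0.66, -0.0, 0.004]
wrist_force: [-1.9, -11.6, 8.9]
grip_width: 0.622
gripper_force: 65.4
```

Call:
servo_tool([
  [[0, 0, 0.005], [0, 0, 0], 255],
  [[0, 0, 0.005], [0, 0, 0], 255],
])

```text
time: 22.82
tool_pos: [0.5812, -0.0549, 0.1483]
ee_rot: [0.751, 0.66, -0.0, 0.004]
wrist_force: [-2.4, -12.0, 11.2]
grip_width: 0.617
gripper_force: 65.6
```

Call:
servo_tool([
  [[0, 0, 0.005], [0, 0, 0], 255],
  [[0, 0, 0.005], [0, 0, 0], 255],
])

```text
time: 23.08
tool_pos: [0.5812, -0.055, 0.1482]
ee_rot: [0.751, 0.66, -0.001, 0.004]
wrist_force: [-4.9, -12.1, 14.7]
grip_width: 0.62
gripper_force: 65.8
```

It is on the floor (TCP stopped at 0.1483). I'll unload the press and ease the row back towards the tin until the spring load leaves the hand.

Call:
servo_tool([
  [[-0.005, 0, -0.008], [0, 0, 0], 255],
  [[-0.01, 0, -0.012], [0, 0, 0], 255],
  [[-0.015, 0, -0.012], [0, 0, 0], 255],
  [[-0.015, 0, -0.012], [0, 0, 0], 255],
])

```text
time: 23.58
tool_pos: [0.581, -0.0552, 0.1482]
ee_rot: [0.751, 0.66, 0.0, 0.003]
wrist_force: [-0.4, -7.9, 7.5]
grip_width: 0.616
gripper_force: 64.8
```

Call:
servo_tool([
  [[-0.005, 0, 0], [0, 0, 0], 255],
  [[-0.01, 0, 0], [0, 0, 0], 255],
  [[-0.01, 0, 0], [0, 0, 0], 255],
])

```text
time: 23.95
tool_pos: [0.581, -0.0554, 0.1482]
ee_rot: [0.751, 0.66, 0.001, 0.003]
wrist_force: [0.9, -6.0, 6.7]
grip_width: 0.618
gripper_force: 64.8
```

Call:
servo_tool([
  [[-0.005, 0, 0], [0, 0, 0], 255],
  [[-0.01, 0, 0], [0, 0, 0], 255],
  [[-0.01, 0, 0], [0, 0, 0], 255],
])

```text
time: 24.32
tool_pos: [0.581, -0.0558, 0.1481]
ee_rot: [0.751, 0.66, 0.001, 0.002]
wrist_force: [0.7, -4.1, 6.9]
grip_width: 0.62
gripper_force: 64.9
```

Call:
servo_tool([
  [[-0.005, 0, 0], [0, 0, 0], 255],
  [[-0.01, 0, 0], [0, 0, 0], 255],
  [[-0.015, 0, -0.005], [0, 0, 0], 255],
  [[-0.015, 0, -0.005], [0, 0, 0], 255],
])

```text
time: 24.82
tool_pos: [0.5806, -0.0567, 0.1481]
ee_rot: [0.751, 0.66, 0.001, 0.002]
wrist_force: [2.3, -2.0, 7.5]
grip_width: 0.619
gripper_force: 64.8
```

```bash
python3 - <<'E'
from h import *
o=arm.observe();print(Ro.from_quat(o['ee_rot']).as_matrix()[:,2],o['wrist_torque'])
rel(PK)
E
```

```text
[ 4.46195681e-03 -8.22452141e-04 -9.99989707e-01] [-0.35183899 -0.35364153 -0.14239124]
shift [-0.039 -0.015  0.801] turn [0.0029 0.0002 0.0002] tcp [ 0.5806 -0.0567  0.1481] q [-0.3   0.28  1.66  0.    1.19 -0.17] t 24.82 F [ 2.3 -2.   7.5]
tcp in pocket frame n,u,z [0.0011, 0.0039, 0.0801]
```

Call:
servo_tool([
  [[-0.005, 0, -0.005], [0, 0, 0], 255],
  [[-0.005, 0, -0.01], [0, 0, 0], 255],
  [[-0.005, 0, -0.01], [0, 0, 0], 90],
  [[-0.005, 0, -0.01], [0, 0, 0], 60],
  [[-0.005, 0, -0.01], [0, 0, 0], 30],
  [[-0.005, 0, -0.01], [0, 0, 0], 0],
  [[-0.005, 0, -0.01], [0, 0, 0], 0],
  [[-0.005, 0, -0.01], [0, 0, 0], 0],
])

```text
time: 25.82
tool_pos: [0.5786, -0.0567, 0.1471]
ee_rot: [0.751, 0.66, -0.0, -0.0]
wrist_force: [0.2, 0.5, 0.8]
grip_width: 1.0
gripper_force: 0.0
```

Call:
servo_tool([
  [[0, 0, -0.1], [0, 0, 0], 0],
  [[0, 0, -0.3], [0, 0, 0], 0],
  [[0, 0, -0.6], [0, 0, 0], 0],
  [[0, 0, -0.9], [0, 0, 0], 0],
  [[0, 0, -1], [0, 0, 0], 0],
  [[0, 0, -1], [0, 0, 0], 0],
])

```text
time: 26.58
tool_pos: [0.579, -0.0568, 0.2478]
ee_rot: [0.751, 0.66, 0.0, 0.001]
wrist_force: [0.4, 0.5, -0.1]
grip_width: 0.994
gripper_force: 0.0
```

```bash
python3 - <<'E'
from h import *
rel(PK)
S=shot('scene','s8');T=shot('top','t8')
a=cv2.resize(S['image'][130:290,120:320],(500,400),interpolation=2);b=cv2.resize(T['image'][205:335,85:290],(300,190),interpolation=2)
c=np.zeros((400,800,3),'uint8');c[:,:500]=a;c[:190,500:]=b;cv2.imwrite('pics/c9.png',c)
E
```

```text
shift [-0.035  0.002  1.798] turn [0.0009 0.0002 0.0004] tcp [ 0.579  -0.0568  0.2478] q [-0.3   0.18  1.57  0.    1.39 -0.17] t 26.57 F [ 0.4  0.5 -0.1]
tcp in pocket frame n,u,z [-0.0004, 0.0035, 0.1798]
```

View pics/c9.png

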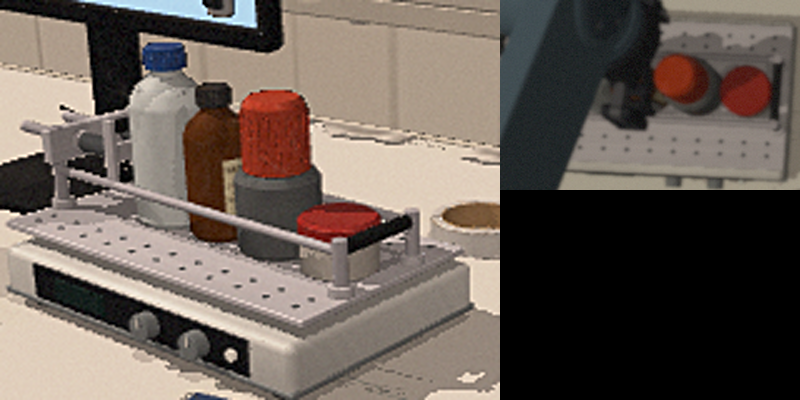

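The whole row stands upright in order, with the pot down between the oil bottle and the tin and the hand clear above. I'll run one numeric check of the pot–tin spacing and tilt.

```bash
python3 - <<'E'
from h import *
from scipy.optimize import least_squares
S=np.load('pics/s8.npz');b=S['image'];h=cv2.cvtColor(b,cv2.COLOR_BGR2HSV)
k=(((h[...,0]<9)|(h[...,0]>172))&(h[...,1]>130)).astype('uint8');k[:,:200]=0;k[:,290:]=0;k[250:]=0
n,l,st,c=cv2.connectedComponentsWithStats(k);st=st[1:][st[1:,4]>150];print(st)
for v in range(168,198,4):
    m=np.nonzero(l[v]>0)[0]
    if len(m):print(v,m[m<248].min(),m[m<248].max())
th=np.linspace(0,6.28,90)
def box(p,r,z):q=proj(S,[[p[0]+r*np.cos(t),p[1]+r*np.sin(t),zz] for zz in z for t in th]);return np.r_[q.min(0),q.max(0)]
for (x,y,w,hh,_),r,z in zip(st,(.027,.032),((.068+.075,.068+.125),(.1,.111))):
    tb=np.array([x-.5,y-.5,x+w-.5]); o=least_squares(lambda p:box(p,r,z)[:3]-tb,PK[:2]);d=np.r_[o.x,0]-PK
    print('n,u',round(d@N,4),round((d*[1,1,0])@U,4),o.fun.round(2))
E
```

```text
[[215 166  30  35 905]
 [239 211  33  16 383]]
168 219 239
172 217 241
176 205 242
180 208 242
184 216 243
188 205 243
192 200 243
196 206 244
n,u -0.0017 0.001 [ 0.33  0.07 -0.34]
n,u -0.0003 -0.0616 [-0.32 -0.06  0.32]
```

```bash
python3 -c "
from h import *
print(arm.finish_job())"
```

```text
the job is handed in; nothing more can be done
None
```

The pot stands in the clamped row between the tin and the oil bottle, set down softly and released. The push force stayed under about 13 N in the readings, the final pictures show the row upright and in order, and the job is handed in; no verdict came back.

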